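# Hang the blue slump ring on the drying hook

### The arm

A 6-joint arm with a two-finger parallel gripper is mounted at the origin on a cart in front of the work surface, level with it; the furniture and walls round the work are solid. World frame = base frame: x ahead of the robot, y to its left, z up, the work surface at z = 0. Lengths are in mm, angles in degrees, forces in N, time in s.
With the tool pointing down it reaches from about 350 to 850 mm from the base axis. Payload 8.1 kg.
Tool frame: the origin (TCP) lies between the finger pads; the fingertips stand 11 mm ahead of it and the grasp point (between the pads) lies 8 mm behind it; z points along the fingers, y is the line along which they close (so a half turn about z gives the same grasp; the last joint's range is limited). The gripper opens to 85 mm and grips with 20 to 120 N. Pads are 22 mm wide; open, the fingers measure 114 mm over their backs; the gripper's body (76 mm by 85 mm) begins 54 mm behind the grasp point. The pads swing forward as they close: fully open they stand 13 mm farther back than shut.
Start: joints at [-78.575, 7.471, 85.268, -0, 87.261, -4.893], TCP at [168.6, -575.829, 242.292] pointing down, gripper open.
Joint ranges: [-169.43, 169.43], [-51.17, 129.36], [1.28, 143.12], [-76.62, 256.62], [0, 156.53], [-152.29, 152.29]. Speed limits (degrees/s): [136.94, 136.94, 159.86, 180, 180, 180].

### API

Orientations are given as [roll, pitch, yaw] about the fixed x, y, z axes, in that order (R = Rz(yaw) Ry(pitch) Rx(roll)).
In Python, from bench import r, snapshot, get_calibration gives the robot as it stands.
- The arm moves only by the tool step_arm, never from a script. Its argument "rows" is a list of rows, each a list of 2 entries, a list of its own where there are three numbers: the shift along the tool's x, y, z in mm, then the turn about the tool's z in degrees. In form: [[[tx, ty, tz], yaw], ...]. A call has 1 to 12 rows; each row is the pose to reach, as a shift and turn from the pose commanded when the call began, along the tool's axes at that moment; what a row does not reach only later rows make up. A row lasts 1/10 s, in which the tool goes at most 50 mm and 8.59 degrees, less where a joint would pass 70% of its speed; a pose out of reach is approached as far as the arm can. A call with a gripper value outside its range is refused whole. "fingers" is the opening, from 0 (shut) to 1 (fully open), set as the call begins (left out, the last holds). The fingers move at their own pace and stop on an object; "squeeze" is the grip in N (left out, the last holds). Time passes only in rows, so rows that repeat a pose let the fingers close. It gives the time, the measured TCP pose, the force, the opening and the grip force at its end, in the units of the state.
- r.sense(): the state, without advancing time (a new reading comes with each control period).
- snapshot(name): name is "side" or "top" or "wrist"; returns the picture (480x640x3 uint8, blue, green, red); there is no depth.
- get_calibration(name): a dict with "fovy" (degrees; the focal length in pixels is half the picture's height over the tangent of half this angle, whatever the lens; pixels are square), "cx", "cy" (the principal point, pixels), "eye" and "orientation" of the camera in the world. Camera axes: x right, y up, looking along -z (the intrinsics and any distortion apply to the point x, -y, -z); pixel columns grow to the right and rows downward; lengths in mm; the calibration is good to about 2 mm. A picture is of the moment at which its call begins: read the wrist's pose just before it. get_calibration takes no time and is no camera call; for the wrist camera it gives the pose at the moment of the call.
- r.hand_in(): hands the job in; it is judged then, once.
The state is a dict: "time": time; "joint_pos": joint angles; "qd": joint speeds; "joint_efforts": joint torques, N m; "tool_pos": TCP position; "tcp_rot": TCP orientation; "ft_force": force on the tool from outside, world axes, zero at the start; "wrist_torque": the same for the moment, N m; "finger_gap": finger opening in mm; "grip_force": force on a finger pad.
Only numpy, scipy, OpenCV 4.12 (cv2) and the standard library are available. Lean on these libraries where they do the work, as an engineer would, in place of code of your own. Each camera call takes 0.05 s, during which the arm holds its last target. There are 200 camera calls.

### The job

Lift the blue wooden ring out of its cradle and hang it by its rim on the high J-hook, so that it hangs still on the hook's level arm, behind the upturned tip. Leave the plain wood ring standing in its own cradle.

Things in the scene. Friction and masses are not known exactly. Their poses are not given: they have to be found in the camera images.
- ring_blue: The ring to hang: flat, blue-painted wood, 150 mm across, 82 mm hole (rim 34 mm wide), 16 mm thick, 0.14 to 0.24 kg. It stands on edge in a cradle, its top edge 161 mm above the table. Origin: its centre. x = its axis through the hole, level. Pinch the top of the rim across the thickness (along x), fingertips at most 20 mm below the top edge: the hook needs the room below them.
- cradle_blue: The fixed wooden cradle the blue ring stands in: base 66 by 130 mm, two cheeks 44 mm high, 10 mm thick, 21 mm apart along x, one on each face of the ring; two dowels carry the ring. It lifts straight up and out. Origin: centre of the underside, the ring's centre 86 mm above it; x = the ring's axis, z up.
- ring_plain: Bystander to leave standing: a ring of the same size in plain brown wood, in a like cradle on the other side of the table (which ring is left and which right varies). Same origin and axes.
- hook_seat (a point): Top of the level arm of the fixed J-hook (steel bar 10 mm thick, on a black post and round base), 225 mm above the table, midway along the arm. x points along the arm to the post (70 mm on), z up. The arm is level for 40 mm each way; at -58 mm its upturned tip ends, 13 mm higher; nothing is above. Pass the hole over the tip from -x, then lower: the hung ring's centre is 41 mm below.

How it is judged (in metres and radians):
At the end, for the whole second after the job is handed in: The blue ring hangs on the hook's level arm: its centre lies 34 to 56 mm below the arm's top, within 20 mm sideways, and between 42 mm in front of and 45 mm behind the arm's midpoint; it is let go and at rest (below 0.03 m/s and 0.3 rad/s) (x of ring_blue in the frame of hook_seat between -0.042 and 0.045 m and y of ring_blue in the frame of hook_seat between -0.02 and 0.02 m and z of ring_blue in the frame of hook_seat between -0.056 and -0.034 m and linear speed of ring_blue below 0.03 m/s and angular speed of ring_blue below 0.3 rad/s); the robot touches nothing.
It fails at once if the plain wood ring is moved from its place in its cradle by more than 20 mm (distance of ring_plain from where it was at the start of the episode above 0.02 m).
It also fails if it takes over 32 s, if anything falls off the work surface, if the arm or the gripper's body presses on something with over 40 N, if the wrist force passes 120 N, or if a joint passes its speed limit or range.

## Working session

There is one attempt and no reset: what is moved stays moved. The work goes in short steps, Python scripts to look and compute and a tool call to move; the robot and the scene stay as the last step left them, time stands still between calls to the robot, and variables do not carry over. Pictures are saved under pics/ and viewed, at most 10 in all, crops included, and the job is handed in when it is done.

Besides the shell and the picture viewer there is one more tool, called after ">>>" by a JSON object that holds its "api" and its "payload". step_arm: Moves the arm, as the interface text tells. Its arguments: {"type":"object","properties":{"rows":{"type":"array"},"fingers":{"type":"number"},"squeeze":{"type":"number"}},"required":["rows"]}

```bash
mkdir -p pics; python3 - <<'E'
from bench import r,snapshot,get_calibration
import cv2
s=r.sense();print(s)
for n in("side","top","wrist"):
    print(n,get_calibration(n)); cv2.imwrite(f"pics/{n}0.png",snapshot(n))
E
```

```text
{'time': 0.0, 'joint_pos': array([-7.85749167e+01,  7.51346418e+00,  8.53292953e+01,  1.30247267e-04,
        8.72621054e+01, -4.89235719e+00]), 'qd': array([ 0.0084633 ,  0.06107995,  0.02597509,  0.045466  ,  0.07140875,
       -0.11927588]), 'joint_efforts': array([-7.96699132e-04, -5.69392741e+01, -5.00554347e+01, -2.15487165e-05,
        1.50272227e-02, -1.35188671e-05]), 'tool_pos': array([ 168.4992438 , -575.30204723,  241.26140305]), 'tcp_rot': array([-1.79895528e+02, -9.07291271e-03,  1.63174259e+01]), 'ft_force': array([0.64630857, 0.16675488, 0.18756743]), 'wrist_torque': array([-0.00635676,  0.03750646, -0.0037389 ]), 'grip_force': 0.0, 'finger_gap': 85.56725985854672}
side {'fovy': 56.39110535549948, 'cx': 319.70689647785304, 'cy': 238.2746144777915, 'eye': array([388.16574898, 875.03912438, 551.72230047]), 'orientation': array([  65.27535812,   -0.58629469, -171.74391305])}
top {'fovy': 47.24647335778575, 'cx': 316.3274131758752, 'cy': 253.3387120048288, 'eye': array([ 369.70727306,  -18.80494509, 1289.97683774]), 'orientation': array([  6.21972087,   0.27448849, -89.47040793])}
wrist {'fovy': 68.33332807650558, 'cx': 321.9843149339597, 'cy': 235.74209401395063, 'eye': array([ 237.74161421, -555.06382867,  372.04187555]), 'orientation': array([-1.67129362e+01,  2.68958908e-02, -7.37199985e+01])}
```

View pics/side0.png

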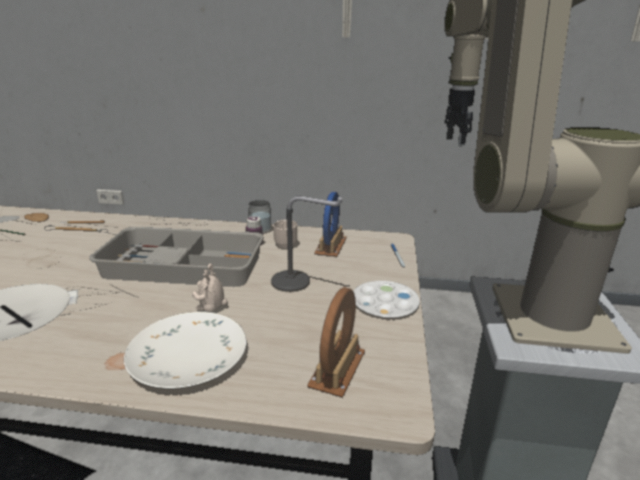

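View pics/top0.png

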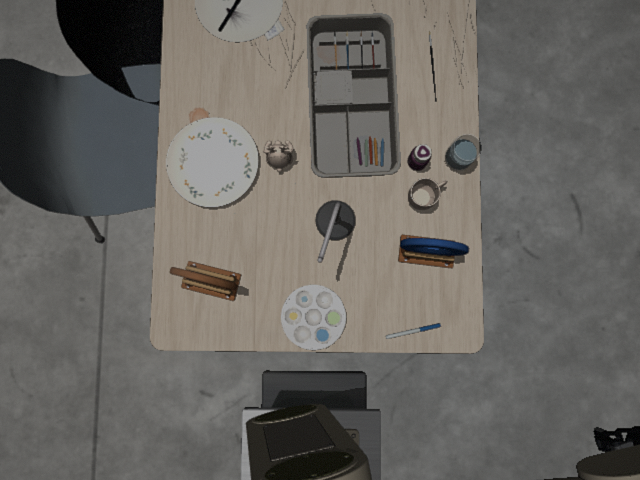

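The side view shows the blue ring at (331,222), the hook arm from (290,200) to (340,202), and the plain ring in front at (338,335). In the top view the blue ring is at (434,246), and the hook runs from its post at (345,210) to its tip at (321,262).

```bash
cat > h.py <<'E'
import numpy as np,cv2
from scipy.spatial.transform import Rotation as Ro
def ray(c,u,v):
    f=240/np.tan(np.radians(c['fovy']/2))
    d=np.array([(u-c['cx'])/f,-(v-c['cy'])/f,-1.])
    R=Ro.from_euler('xyz',c['orientation'],degrees=True).as_matrix()
    return np.array(c['eye']),R@d
def onz(c,u,v,z):
    e,d=ray(c,u,v); return e+d*(z-e[2])/d[2]
def tri(rs):
    A=np.zeros((3,3));b=np.zeros(3)
    for e,d in rs:
        d=d/np.linalg.norm(d);P=np.eye(3)-np.outer(d,d);A+=P;b+=P@e
    return np.linalg.solve(A,b)
def proj(c,p):
    f=240/np.tan(np.radians(c['fovy']/2))
    R=Ro.from_euler('xyz',c['orientation'],degrees=True).as_matrix()
    q=R.T@(np.array(p)-c['eye']);return np.array([c['cx']+f*q[0]/-q[2],c['cy']-f*q[1]/-q[2]])
def blue(im):
    h=cv2.cvtColor(im,cv2.COLOR_BGR2HSV);m=cv2.inRange(h,(105,110,30),(130,255,255))
    n,l,s,_=cv2.connectedComponentsWithStats(m);k=1+np.argmax(s[1:,4]);return (l==k).astype(np.uint8)
E
python3 - <<'E'
from h import *
from bench import get_calibration
T=get_calibration('top');S=get_calibration('side')
t=cv2.imread('pics/top0.png');s=cv2.imread('pics/side0.png')
for n,im,c in(('t',t,T),('s',s,S)):
    m=blue(im);ys,xs=np.nonzero(m);print(n,len(xs),xs.min(),xs.max(),ys.min(),ys.max(),xs.mean(),ys.mean(),cv2.minAreaRect(np.c_[xs,ys].astype(np.float32)))
a=cv2.resize(t[190:280,300:380],None,fx=6,fy=6,interpolation=2)
b=cv2.resize(s[185:225,270:350],None,fx=6,fy=6,interpolation=2)
d=cv2.resize(t[225:275,390:480],None,fx=6,fy=6,interpolation=2)
out=np.zeros((540,800,3),np.uint8);out[:540,:480]=a;out[:240,480:800]=b[:,:320] ;out[240:540,480:]=d[:,:320]
x=np.zeros((600,780,3),np.uint8);x[:540,:480]=a;cv2.imwrite('pics/c1.png',np.vstack([cv2.resize(b,(780,390)),cv2.resize(t[225:275,390:480],(378,210),interpolation=2).repeat(1,0) if 0 else np.zeros((1,780,3),np.uint8)]))
cv2.imwrite('pics/c2.png',np.hstack([a,cv2.copyMakeBorder(cv2.resize(d,(300,167)),0,540-167,0,0,0)]))
E
```

```text
t 705 401 467 238 254 433.4695035460993 245.377304964539 ((434.00006103515625, 246.00001525878906), (66.7306900024414, 14.63609790802002), 7.125016689300537)
s 92 324 330 206 227 326.4782608695652 215.43478260869566 ((326.0760498046875, 216.33200073242188), (4.740464687347412, 21.376813888549805), 10.304845809936523)
```

View pics/c1.png

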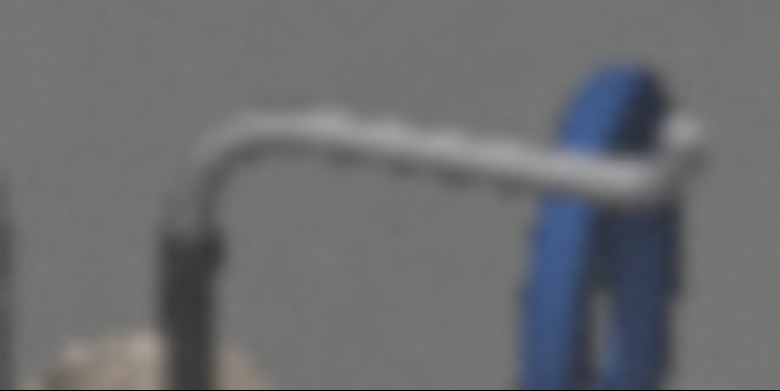

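View pics/c2.png

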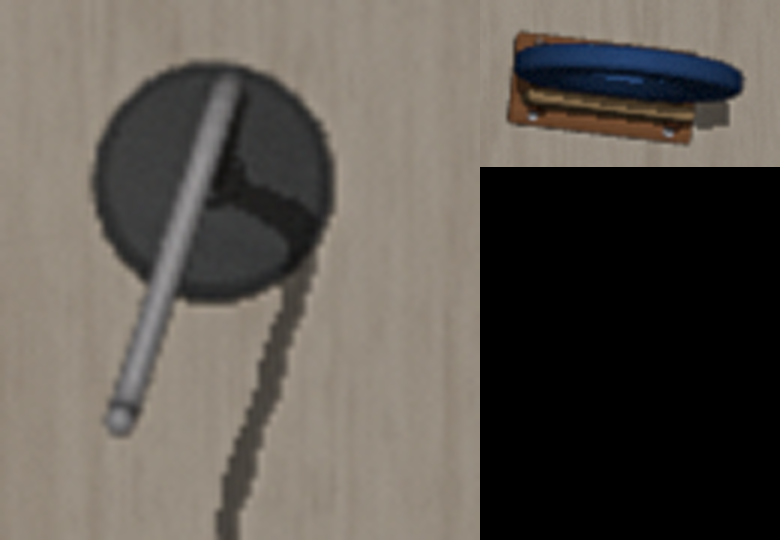

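The crops show the arm centreline from pixel (335.8,213.3) to (322.5,253.3). The tip is at (320,259.7) and the base disc centre at (335.7,220.3). The blue ring's ends are at about (402,243) and (468.6,249).

```bash
python3 - <<'E'
from h import *
from bench import get_calibration
T=get_calibration('top');S=get_calibration('side')
a=onz(T,335.8,213.3,220);b=onz(T,322.5,253.3,220);t=onz(T,320,259.7,236);p=onz(T,335.7,220.3,5)
print(a,b,'tip',t,'base',p)
tt=tri([ray(T,320,259.7),ray(S,270+690/9.75,185+135/9.75)]);print('tip tri',tt)
d=a-b;print('dir',np.degrees(np.arctan2(d[1],d[0])),'tip-base',np.degrees(np.arctan2(*(p-t)[[1,0]])),np.linalg.norm((p-t)[:2]))
L=onz(T,402,243,86);Rr=onz(T,468.6,249,86);print(L,Rr,np.linalg.norm(L-Rr),'ctr',(L+Rr)/2,'yaw',np.degrees(np.arctan2(*(Rr-L)[[1,0]])))
# cradle base corners
im=cv2.imread('pics/top0.png')
f=lambda x,y:(390+(x-480)/3.333,225+y/3.333)
C=[onz(T,*f(*q),8) for q in((517,33),(508,122),(690,142))];print(C)
d=C[2]-C[1];print(np.degrees(np.arctan2(d[1],d[0])),np.linalg.norm(d))
E
```

```text
[566.21745267 -50.35895358 220.        ] [486.4475311  -24.70712643 220.        ] tip [472.23722066 -19.89482753 236.        ] base [588.87474232 -56.55320455   5.        ]
tip tri [471.14030019 -19.98698711 231.13708335]
dir -17.826372028530287 tip-base -17.44757746650403 122.26261924664395
[ 525.49698403 -200.94345975   86.        ] [ 513.42030741 -347.65152686   86.        ] 147.2042902712711 ctr [ 519.45864572 -274.29749331   86.        ] yaw -94.70584898319737
[array([ 554.8154192 , -210.77370621,    8.        ]), array([ 491.54631748, -203.97468674,    8.        ]), array([ 478.56262568, -331.59485603,    8.        ])]
-95.80911288353023 128.27892992174864
```

>>> {"api": "step_arm", "payload": {"rows": [[[42,-19,-15],-8],[[84,-38,-30],-16],[[126,-57,-45],-24],[[168,-76,-60],-32],[[210,-95,-60],-40],[[252,-114,-60],-48],[[295,-133,-60],-56],[[337,-152,-60],-62],[[379,-171,-60],-68],[[421,-190,-60],-68],[[421,-190,-60],-68],[[421,-190,-60],-68]]}}

```text
time: 1.35
tool_pos: [519.8, -274.1, 301.7]
tcp_rot: [-179.9, -0.0, 84.5]
ft_force: [0.4, -0.2, -1.0]
finger_gap: 85.2
grip_force: 0.0
```

```bash
python3 - <<'E'
from h import *
from bench import r,get_calibration,snapshot
s=r.sense();c=get_calibration('wrist');im=snapshot('wrist')
print(s['time'],s['tool_pos'],s['tcp_rot'],c)
cv2.imwrite('pics/w1.png',im)
m=blue(im);ys,xs=np.nonzero(m);print(len(xs),xs.min(),xs.max(),ys.min(),ys.max(),cv2.minAreaRect(np.c_[xs,ys].astype(np.float32)))
E
```

```text
1.35 [ 519.75846666 -274.12626807  301.66635753] [-1.79935784e+02 -1.48764241e-02  8.44583730e+01] {'fovy': 68.33332807650558, 'cx': 321.9843149339597, 'cy': 235.74209401395063, 'eye': array([ 525.96293588, -201.39178425,  432.38105856]), 'orientation': array([-16.75460643,   0.0626064 ,  -5.57804312])}
1251 312 327 156 246 ((319.5, 201.0), (90.0, 15.0), 90.0)
```

View pics/w1.png

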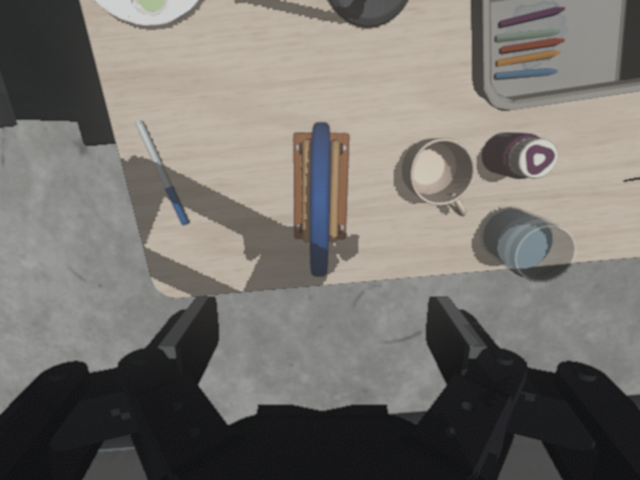

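The wrist view shows the blue ring edge-on and nearly vertical, from (320,122) to (319,276). The fingers are centred on it at column 322.

```bash
python3 - <<'E'
from h import *
im=cv2.imread('pics/w1.png')
c={'fovy': 68.33332807650558, 'cx': 321.9843149339597, 'cy': 235.74209401395063, 'eye': np.array([ 525.96293588, -201.39178425,  432.38105856]), 'orientation': np.array([-16.75460643,   0.0626064 ,  -5.57804312])}
h=cv2.cvtColor(im,cv2.COLOR_BGR2HSV);m=cv2.inRange(h,(100,90,20),(135,255,255));m[:100]=0;m[290:]=0;m[:,:290]=0;m[:,350:]=0
ys,xs=np.nonzero(m);print(ys.min(),ys.max(),xs.min(),xs.max())
for y in(125,140,160,190,200,220,240,270):
    q=xs[ys==y]; print(y,q.min(),q.max(),q.mean())
L=onz(c,xs[ys<=ys.min()+2].mean(),ys.min(),86);R=onz(c,xs[ys>=ys.max()-2].mean(),ys.max(),86)
print(L,R,(L+R)/2,np.linalg.norm(L-R),np.degrees(np.arctan2(*(R-L)[[1,0]])))
E
```

```text
133 249 311 328Traceback (most recent call last):
  File "<stdin>", line 7, in <module>
    return umr_minimum(a, axis, None, out, keepdims, initial, where)
ValueError: zero-size array to reduction operation minimum which has no identity
```

```bash
python3 - <<'E'
from h import *
im=cv2.imread('pics/w1.png').astype(int)
c={'fovy': 68.33332807650558, 'cx': 321.9843149339597, 'cy': 235.74209401395063, 'eye': np.array([ 525.96293588, -201.39178425,  432.38105856]), 'orientation': np.array([-16.75460643,   0.0626064 ,  -5.57804312])}
m=(im[:,:,0]-im[:,:,2]>18);m[:100]=0;m[290:]=0;m[:,:300]=0;m[:,:][:,340:]=0
ys,xs=np.nonzero(m);print(ys.min(),ys.max(),xs.min(),xs.max())
for y in(126,140,160,200,240,260,270):
    q=xs[ys==y]; print(y,q.min(),q.max(),q.mean())
L=onz(c,xs[ys<=ys.min()+8].mean(),ys.min(),86);R=onz(c,xs[ys>=ys.max()-8].mean(),ys.max(),86)
print(L,R,(L+R)/2,np.linalg.norm(L-R),np.degrees(np.arctan2(*(R-L)[[1,0]])))
print(onz(c,xs[ys==215].mean(),215,161))
E
```

```text
124 266 310 329
126 315 327 321.0
140 312 328 320.0
160 311 329 320.0
200 310 328 319.0
240 310 327 318.5
260 313 323 318.2Traceback (most recent call last):
  File "<stdin>", line 7, in <module>
    return umr_minimum(a, axis, None, out, keepdims, initial, where)
ValueError: zero-size array to reduction operation minimum which has no identity
```

```bash
python3 - <<'E'
from h import *
c={'fovy': 68.33332807650558, 'cx': 321.9843149339597, 'cy': 235.74209401395063, 'eye': np.array([ 525.96293588, -201.39178425,  432.38105856]), 'orientation': np.array([-16.75460643,   0.0626064 ,  -5.57804312])}
e,d=0,0
L=onz(c,320.8,122.5,86);R=onz(c,318.2,276,86)
print(L,R,(L+R)/2,np.linalg.norm(L-R))
print(np.degrees(np.arctan2(*(R-L)[[1,0]])))
for y,u in((200,319),(240,318.5)):print(onz(c,u,y,161))
# exact tangent: silhouette ends in plane of ring (y,z): solve centre y with z=86 from each ray
for u,v,s in((320.8,122.5,1),(318.2,276,-1)):
    e,d=ray(c,u,v); n=np.array([-d[2],d[1]]);n/=np.hypot(*n)  # normal in (y,z)
    # dist of centre(yc,86) to line = 75
    for sg in(1,-1): print(s,sg,(e[1]+(sg*75-(86-e[2])*n[1])/n[0]))
E
```

```text
[ 525.07628363 -195.20781079   86.        ] [ 507.13082895 -349.0796648    86.        ] [ 516.10355629 -272.1437378    86.        ] 154.91477270197134
-96.65212476826086
[ 518.2381933  -253.55398725  161.        ]
[ 514.58893595 -285.96501671  161.        ]
1 1 -120.19585925794198
1 -1 -270.2197623247434
-1 1 -267.54687554340256
-1 -1 -430.61245406461535
```

>>> {"api": "step_arm", "payload": {"rows": [[[3,-3.5,45],1],[[3,-3.5,90],1],[[3,-3.5,125],1],[[3,-3.5,146],1],[[3,-3.5,146],1]], "fingers": 0.5}}

```text
time: 1.9
tool_pos: [512.6, -271.6, 151.9]
tcp_rot: [-179.6, -0.2, 83.2]
ft_force: [-0.5, -0.5, -0.4]
finger_gap: 42.6
grip_force: 0.0
```

```bash
python3 - <<'E'
from h import *
from bench import r,get_calibration,snapshot
s=r.sense();c=get_calibration('wrist');im=snapshot('wrist')
print(s['time'],s['tool_pos'],s['tcp_rot'],s['finger_gap'],proj(c,[516.5,-270.5,161]))
cv2.imwrite('pics/w2.png',im)
E
```

```text
1.9 [ 512.62960835 -271.62348315  151.91585639] [-1.79602577e+02 -1.76434225e-01  8.31876671e+01] 42.6009863857287 [334.10152982 321.55781141]
```

View pics/w2.png

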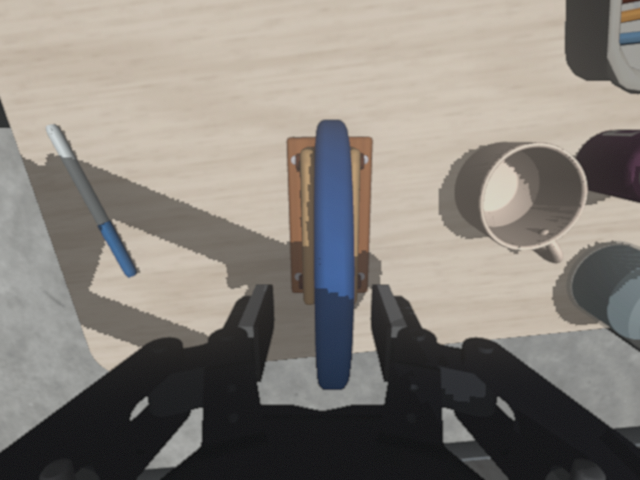

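The ring's top is at column 335 and the finger midpoint is at 322, so the gripper needs to move about 4 mm in +x.

>>> {"api": "step_arm", "payload": {"rows": [[[0,0,0],0],[[0,0,0],0]]}}

```text
time: 2.15
tool_pos: [517.0, -273.1, 158.8]
tcp_rot: [179.8, 0.1, 83.3]
ft_force: [0.3, 0.4, 0.5]
finger_gap: 42.8
grip_force: 0.0
```

>>> {"api": "step_arm", "payload": {"rows": [[[0,0,0],0],[[0,0,0],0],[[0,0,0],0]]}}

```text
time: 2.45
tool_pos: [516.4, -272.0, 156.9]
tcp_rot: [180.0, 0.0, 83.3]
ft_force: [-0.7, -0.0, 0.2]
finger_gap: 42.4
grip_force: 0.0
```

```bash
python3 - <<'E'
from h import *
from bench import r,get_calibration,snapshot
s=r.sense();c=get_calibration('wrist');im=snapshot('wrist').astype(int)
print(s['time'],s['tool_pos'],s['tcp_rot'],s['finger_gap'],proj(c,[516.5,-270.5,161]))
m=(im[:,:,0]-im[:,:,2]>18)
for y in(180,250,300,330):
    q=np.nonzero(m[y,280:400])[0]+280;print(y,q.min(),q.max())
g=im.sum(2)
for y in(300,320):
    print(y,np.nonzero(g[y,230:420]<110)[0]+230)
cv2.imwrite('pics/w3.png',im)
E
```

```text
2.45 [ 516.36779148 -271.9915247   156.89884601] [1.79951624e+02 2.35483829e-02 8.33234796e+01] 42.443404128556665 [324.52473706 315.38136064]
180 307 341
250 306 343
300 307 342
330 308 341
300 []
320 [258 261 263 268 269 270 271 272][ WARN:0@0.395] global loadsave.cpp:1063 imwrite_ Unsupported depth image for selected encoder is fallbacked to CV_8U.
```

>>> {"api": "step_arm", "payload": {"rows": [[[0,0.5,2],0],[[0,0.5,2],0],[[0,0.5,2],0],[[0,0.5,2],0],[[0,0.5,2],0],[[0,0.5,2],0]], "fingers": 0, "squeeze": 70}}

```text
time: 3.1
tool_pos: [516.5, -271.8, 154.1]
tcp_rot: [-180.0, -0.0, 83.3]
ft_force: [0.5, 0.0, -0.7]
finger_gap: 14.3
grip_force: 70.3
```

>>> {"api": "step_arm", "payload": {"rows": [[[0,0,-15],0],[[0,0,-40],0],[[0,0,-70],0],[[0,0,-100],0],[[0,-20,-122],0],[[20,-50,-126],0],[[50,-80,-126],2],[[80,-105,-126],4],[[110,-120,-126],6],[[150,-120,-126],8],[[185,-120,-126],10],[[215,-120,-126],11]]}}

```text
time: 4.3
tool_pos: [422.1, -42.9, 281.5]
tcp_rot: [179.9, -0.0, 72.2]
ft_force: [0.4, -1.0, -1.3]
finger_gap: 14.3
grip_force: 70.1
```

>>> {"api": "step_arm", "payload": {"rows": [[[20,0,0],0],[[35,0,0],0],[[40,0,0],0],[[40,0,0],0],[[40,0,0],0],[[40,0,0],0]]}}

```text
time: 4.9
tool_pos: [434.4, -7.1, 280.4]
tcp_rot: [-180.0, 0.0, 72.3]
ft_force: [0.0, -0.8, -2.8]
finger_gap: 14.3
grip_force: 70.1
```

```bash
python3 - <<'E'
from h import *
from bench import r,get_calibration,snapshot
s=r.sense();c=get_calibration('wrist');im=snapshot('wrist');t=snapshot('top')
sd=snapshot('side')
print(s['time'],s['tool_pos'],s['tcp_rot'],s['finger_gap'],s['ft_force'])
print({k:v for k,v in c.items()})
a=cv2.resize(t[170:320,240:400],(400,375));b=cv2.resize(sd[150:270,260:420],(400,300))
cv2.imwrite('pics/m4.png',np.hstack([cv2.resize(im,(400,300)),b]))
cv2.imwrite('pics/w4.png',im)
E
```

```text
4.9 [434.40408826  -7.08180539 280.39761322] [-1.79998697e+02  1.70442365e-02  7.22573879e+01] 14.26648942106264 [ 0.02424987 -0.79479376 -2.76080884]
{'fovy': 68.33332807650558, 'cx': 321.9843149339597, 'cy': 235.74209401395063, 'eye': array([455.68998792,  62.59120139, 411.08826367]), 'orientation': array([-16.78405859,  -0.01939871, -17.77861155])}
```

View pics/m4.png

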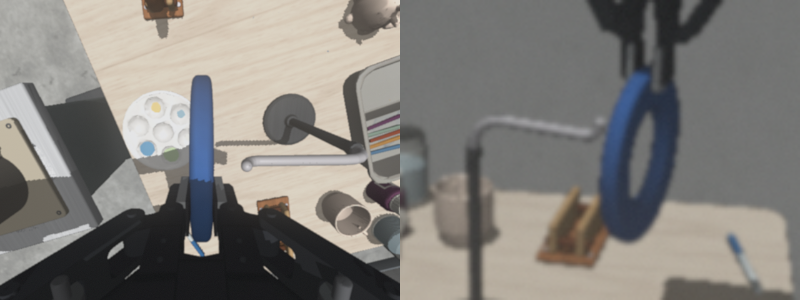

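The ring is held upright in front of the hook tip. In full-scale wrist pixels the tip is at about (395,264) and the arm runs to about (560,252).

```bash
python3 - <<'E'
from h import *
im=cv2.imread('pics/w4.png')
cv2.imwrite('pics/c4.png',cv2.resize(im[220:300,360:600],None,fx=3.3,fy=3.3,interpolation=2))
E
```

```text
(no output)
```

View pics/c4.png

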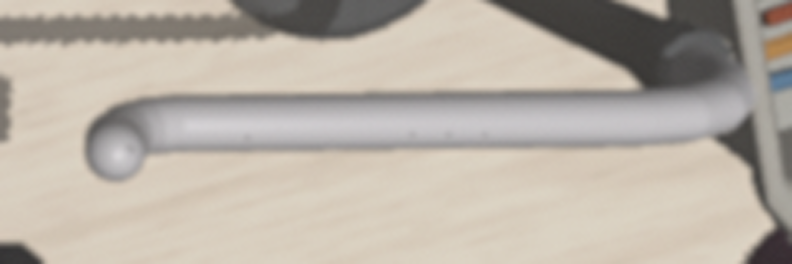

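The crop shows the arm centreline from crop (180,124) to (650,117), with the tip ball at (117,148).

```bash
python3 - <<'E'
from h import *
c={'fovy': 68.33332807650558, 'cx': 321.9843149339597, 'cy': 235.74209401395063,'eye': np.array([455.68998792,  62.59120139, 411.08826367]), 'orientation': np.array([-16.78405859,  -0.01939871, -17.77861155])}
g=lambda x,y:(360+x/3.3,220+y/3.3)
a=onz(c,*g(180,124),220);b=onz(c,*g(650,117),220);t=onz(c,*g(117,148),234)
d=(b-a);yaw=np.degrees(np.arctan2(d[1],d[0]));print(a,b,np.linalg.norm(d),yaw,'tip',t)
u=d/np.linalg.norm(d);seat=t+53*u;seat[2]=225;print('seat',seat)
tool=np.array([434.4,-7.1,280.4]);ps=np.radians(72.26);X=np.array([np.cos(ps),np.sin(ps),0]);Y=np.array([np.sin(ps),-np.cos(ps),0])
e=seat-tool;print('tool shift to seat',e@X,e@Y)
for y in(-60,):pass
n=np.array([-u[1],u[0],0]);print('line offset of seat',(seat-a)@n, 'tool lateral',(tool-a)@n,(tool-a)@u)
E
```

```text
[484.8476729  -21.06564518 220.        ] [563.03678545 -44.78649499 220.        ] 81.70811488291773 -16.876638535471 tip [471.98930194 -15.85796806 234.        ]
seat [522.70669973 -31.24450637 225.        ]
tool shift to seat 3.9104701687684393 91.46441181389208
line offset of seat 1.2504531046246241 tool lateral -1.281393766793596 -52.32938921717719
```

>>> {"api": "step_arm", "payload": {"rows": [[[2,10,0],0],[[2,25,0],0],[[2,42,0],0],[[2,60,0],0],[[2,76,0],0],[[2,86,0],0],[[2,91,0],0],[[2,91,0],0],[[2,91,0],0],[[2,91,0],0]]}}

```text
time: 6.05
tool_pos: [521.5, -31.8, 280.4]
tcp_rot: [-180.0, -0.0, 72.3]
ft_force: [-0.4, 0.2, -3.4]
finger_gap: 14.4
grip_force: 70.1
```

```bash
python3 - <<'E'
from h import *
from bench import r,get_calibration,snapshot
s=r.sense();im=snapshot('wrist');sd=snapshot('side')
print(s['time'],s['tool_pos'],s['tcp_rot'],s['finger_gap'],s['ft_force'])
b=cv2.resize(sd[150:270,240:400],(400,300))
cv2.imwrite('pics/m5.png',np.hstack([cv2.resize(im,(400,300)),b]))
E
```

```text
6.05 [521.49285224 -31.84918592 280.39173545] [-1.79997704e+02 -3.47624166e-03  7.23282239e+01] 14.370723101935777 [-0.37545443  0.21993502 -3.36383379]
```

View pics/m5.png

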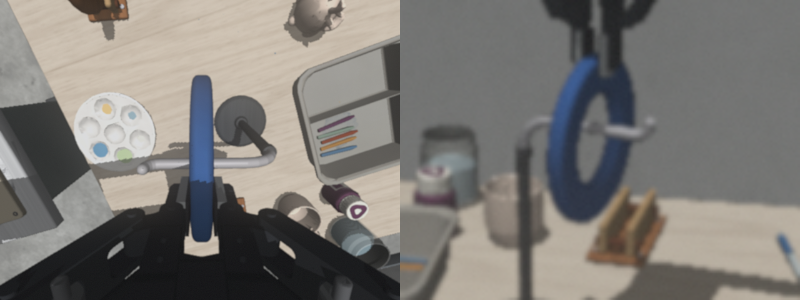

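The ring is threaded on the arm, about midway along it, and both views show the arm passing through the hole. Next I lower it.

>>> {"api": "step_arm", "payload": {"rows": [[[0,0,8],0],[[0,0,17],0],[[0,0,23],0],[[0,0,26],0],[[0,0,26],0],[[0,0,26],0],[[0,0,26],0]]}}

```text
time: 6.85
tool_pos: [522.1, -32.1, 254.7]
tcp_rot: [180.0, -0.0, 72.3]
ft_force: [-0.0, -0.3, -1.8]
finger_gap: 14.0
grip_force: 70.2
```

>>> {"api": "step_arm", "payload": {"rows": [[[0,0,1],0],[[0,0,2],0],[[0,0,3],0],[[0,0,3],0],[[0,0,3],0]]}}

```text
time: 7.35
tool_pos: [522.1, -32.1, 252.5]
tcp_rot: [179.9, -0.0, 72.3]
ft_force: [-2.5, 0.1, 5.8]
finger_gap: 14.3
grip_force: 71.2
```

The wrist force has risen by about 8 N, so the rim is resting on the arm. I open the fingers gently.

>>> {"api": "step_arm", "payload": {"rows": [[[0,0,0],0],[[0,0,0],0],[[0,0,0],0]], "fingers": 0.35, "squeeze": 20}}

```text
time: 7.65
tool_pos: [521.9, -32.1, 251.1]
tcp_rot: [-180.0, -0.0, 72.3]
ft_force: [-0.4, -0.2, -0.3]
finger_gap: 29.8
grip_force: 0.0
```

>>> {"api": "step_arm", "payload": {"rows": [[[0,0,-5],0],[[0,0,-20],0],[[0,0,-45],0],[[0,0,-80],0],[[0,0,-110],0],[[0,0,-120],0],[[0,0,-120],0],[[0,0,-120],0],[[0,0,-120],0]]}}

```text
time: 8.55
tool_pos: [521.3, -32.0, 369.4]
tcp_rot: [-179.8, 0.0, 72.3]
ft_force: [-0.3, -0.7, -0.1]
finger_gap: 30.0
grip_force: 0.0
```

```bash
python3 - <<'E'
from h import *
from bench import r,get_calibration,snapshot
s=r.sense();im=snapshot('wrist');sd=snapshot('side')
print(s['time'],s['tool_pos'],s['finger_gap'],s['ft_force'])
b=cv2.resize(sd[150:270,240:400],(400,300))
cv2.imwrite('pics/m6.png',np.hstack([cv2.resize(im,(400,300)),b]))
E
```

```text
8.55 [521.2762899  -31.96472106 369.4080682 ] 29.982759845293167 [-0.29671068 -0.68376214 -0.1000167 ]
```

View pics/m6.png

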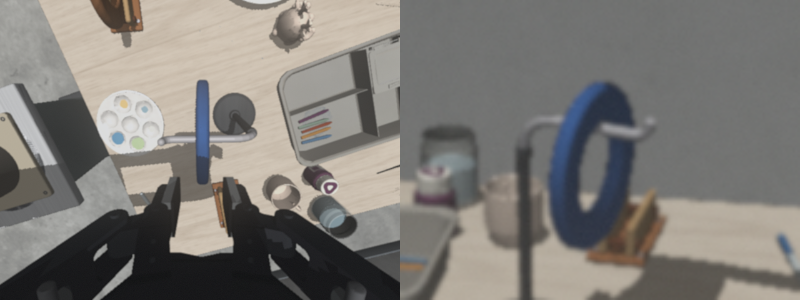

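The ring hangs near mid-arm, clear of the gripper. I wait for any swing to die out, then check that it is still.

>>> {"api": "step_arm", "payload": {"rows": [[[0,0,0],0],[[0,0,0],0],[[0,0,0],0],[[0,0,0],0],[[0,0,0],0],[[0,0,0],0],[[0,0,0],0],[[0,0,0],0],[[0,0,0],0],[[0,0,0],0],[[0,0,0],0],[[0,0,0],0]]}}

```text
time: 9.85
tool_pos: [521.9, -32.0, 371.3]
tcp_rot: [-180.0, -0.0, 72.3]
ft_force: [0.1, -0.5, 0.1]
finger_gap: 29.9
grip_force: 0.0
```

>>> {"api": "step_arm", "payload": {"rows": [[[0,0,0],0],[[0,0,0],0],[[0,0,0],0],[[0,0,0],0],[[0,0,0],0],[[0,0,0],0],[[0,0,0],0],[[0,0,0],0],[[0,0,0],0],[[0,0,0],0],[[0,0,0],0],[[0,0,0],0]]}}

```text
time: 11.05
tool_pos: [521.9, -32.0, 371.3]
tcp_rot: [-180.0, -0.0, 72.3]
ft_force: [0.3, -0.3, -1.3]
finger_gap: 30.2
grip_force: 0.0
```

>>> {"api": "step_arm", "payload": {"rows": [[[0,0,0],0],[[0,0,0],0],[[0,0,0],0],[[0,0,0],0],[[0,0,0],0],[[0,0,0],0],[[0,0,0],0],[[0,0,0],0],[[0,0,0],0],[[0,0,0],0],[[0,0,0],0],[[0,0,0],0]]}}

```text
time: 12.25
tool_pos: [521.9, -32.1, 371.3]
tcp_rot: [180.0, -0.0, 72.3]
ft_force: [0.2, 0.6, 0.9]
finger_gap: 30.0
grip_force: 0.0
```

```bash
python3 - <<'E'
from h import *
from bench import r,snapshot
for k in range(14):
    im=snapshot('wrist').astype(int);m=(im[:,:,0]-im[:,:,2]>25);m[:100]=0;m[310:]=0;m[:,:300]=0;m[:,345:]=0
    ys,xs=np.nonzero(m);print(len(xs),xs.mean().round(2),ys.mean().round(2),ys.min(),ys.max())
s=r.sense();print(s['time'],s['tool_pos'])
E
```

```text
2406 322.49 194.51 130 265
2416 322.49 194.68 130 267
2405 322.49 194.4 130 266
2407 322.48 194.36 130 265
2403 322.5 194.41 130 264
2407 322.5 194.44 130 263
2410 322.49 194.44 130 264
2406 322.47 194.53 130 264
2405 322.48 194.35 130 264
2418 322.48 194.7 130 262
2406 322.5 194.51 130 261
2400 322.5 194.18 130 261
2408 322.48 194.55 130 265
2407 322.5 194.36 130 263
12.95 [521.86633722 -32.05980288 371.31259719]
```

The ring is still, so I hand in.

```bash
python3 -c "
from bench import r
print(r.hand_in())"
```

```text
the job is handed in; nothing more can be done
None
```

The blue ring hangs still near the middle of the hook's level arm, let go with the gripper clear. I never went near the plain ring's cradle, and I handed the job in at about 13 s; no verdict was returned.

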